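Turn a leg plate over into the drilling nest

TASK

The aluminium leg plate lies boss up on the bench in front of the wooden drilling nest, but to have its screw holes drilled it must sit in the nest boss down. Without ever picking it up, push it with the fingertips squarely up against the front ends of the nest's two rails, boss in line with the slot between them, tip it up on the edge that stands against the rails and on over so that it lands flat on both rails with the boss hanging in the slot, then push it along the rails until it lies flush against the fence. Leave the other things on the bench where they are.

Things in the scene. Friction and masses are not known exactly. Their poses are not given: they have to be found in the camera images.
- leg_plate: Loose aluminium plate, 120 to 190 g, 60 (its x) x 80 (y) x 8 mm (z); origin at its middle, half-way up the 8 mm. A boss 20 mm across stands 8 mm out of the middle of the +z face; the -z face is flat, with countersunk holes. Starts boss up on the bench 10 to 60 mm in front of the rails, up to 20 mm beside the slot's line, turned up to 0.3 rad, +x edge towards the rails. In the nest its z points down.
- nest: Fixed drilling nest. Origin on the bench, mid slot, at the upright front ends of the rails; +x runs along the slot to the fence, away from the plate; z up. Two beech rails, 12 mm high, x = 0 to 72 mm, y = 20 to 55 mm either side of an open slot 40 mm wide down to the bench. Beech fence behind: 24 mm high, x = 72 to 92 mm, 110 mm wide.
- nest_home (a point): The place of the leg plate's origin when it lies in the nest: 42 mm from the rail fronts along the nest's +x, mid slot, 16 mm above the bench. Fixed to the nest; axes as the nest's.
- front_edge (a point): Middle of the leg plate's +x edge (80 mm long), half-way up its thickness, the edge that faces the rails at the start. Moves with the plate.
- tape: Yellow and black pocket tape measure lying on its side, 74 x 92 x 32 mm, loose, to the right of the nest; origin at the middle of its underside. Not to be disturbed.
- tin: Open round tin of tacks, 71 mm across, 29 mm high, loose, to the left of the plate; origin at the middle of its underside. Not to be disturbed.
- block: Wooden sanding block, 60 x 96 x 32 mm, loose, to the right of the nest near the far edge of the bench; origin at the middle of its underside. Not to be disturbed.
- driver: Screwdriver with a red handle, 205 mm long (its y), 30 mm high, loose, to the right of the nest, nearer the robot; origin under its middle. Not to be disturbed.
- rear_edge (a point): Middle of the leg plate's -x edge (80 mm long), half-way up its thickness, the edge away from the rails at the start. Moves with the plate. Pressed here against the rails with some 5 to 8 N, a closed fingertip that then rises carries this edge up by friction, on an arc of 60 mm about the front edge.
Mind the look-alikes: they are no part of the job. There is more than one size of the nest; the job needs the largest.

How it is judged (in metres and radians):
On the way, in this order (a step that is already met when the one before it is completed fails the run):
1. the leg plate is tipped up at least 30 degrees, its front edge still down on the bench against the rail fronts (angle between leg_plate's own z axis and vertical between 0.52 and 2 rad and x of front_edge in the frame of nest between -0.015 and 0.004 m and height (world z) of front_edge below 0.013 m), for 0.05 s.
2. the leg plate lies turned over flat on both rails, the boss in the slot (angle between leg_plate's own z axis and vertical above 3.06 rad and z of leg_plate in the frame of nest between 0.0135 and 0.0185 m and y of leg_plate in the frame of nest between -0.011 and 0.011 m), for 0.2 s.
At the end, for the whole second after the job is handed in: The leg plate lies boss down and flat on both rails (within about 5 degrees), the boss in the slot, its edge flush against the fence (within 2.5 mm, square within 3 degrees), at rest (all of step 2 and x of leg_plate in the frame of nest above 0.0395 m and angle between the x axis of leg_plate and the x axis of nest, either way round below 0.05 rad and linear speed of leg_plate below 0.01 m/s); the robot touches nothing.
It fails at once if the leg plate is lifted clear of the bench and the rails, or carried (height (world z) of each of front_edge, rear_edge above 0.025 m).
It fails at once if the tape measure is disturbed (moved more than 20 mm) (distance of tape from where it was at the start of the episode above 0.02 m).
It fails at once if the tin of tacks is disturbed (moved more than 20 mm) (distance of tin from where it was at the start of the episode above 0.02 m).
It fails at once if the sanding block is disturbed (moved more than 20 mm) (distance of block from where it was at the start of the episode above 0.02 m).
It fails at once if the screwdriver is disturbed (moved more than 20 mm) (distance of driver from where it was at the start of the episode above 0.02 m).
It also fails if it takes over 54 s, if anything falls off the work surface, if the arm or the gripper's body presses on something with over 40 N, if the wrist force passes 120 N, or if a joint passes its speed limit or range.

ROBOT

A 6-joint arm with a two-finger parallel gripper is mounted at the origin on the work surface; the furniture and walls round the work are solid. World frame = base frame: x ahead of the robot, y to its left, z up, the work surface at z = 0. Lengths are in mm, angles in rad, forces in N, time in s.
With the tool pointing down it reaches from about 275 to 750 mm from the base axis. Payload 10.2 kg.
Tool frame: the origin (TCP) lies at the very end of the fingers, on their centre line; the grasp point (between the pads) lies 19 mm behind it; z points along the fingers, y is the line along which they close (so a half turn about z gives the same grasp; the last joint's range is limited). The gripper opens to 85 mm and grips with 20 to 120 N. Pads are 22 mm wide; open, the fingers measure 114 mm over their backs; the gripper's body (76 mm by 85 mm) begins 54 mm behind the grasp point. The pads swing forward as they close: fully open they stand 13 mm farther back than shut.
Start: joints at [1.082, 0.313, 1.498, -0, 1.331, -0.223], TCP at [137.92, 506.566, 231.294] pointing down, gripper open.
Joint ranges: [-2.94, 2.94], [-0.97, 2.17], [0.19, 2.56], [-1.23, 4.37], [0.02, 3.11], [-2.88, 2.88]. Speed limits (rad/s): [2.39, 2.39, 3.01, 3.14, 3.14, 3.14].

INTERFACE

Orientations are given as a unit quaternion [w, x, y, z].
In Python, from rig import telemetry, optics, ctrl gives the robot as it stands.
- The arm moves only by the tool servo_tool, never from a script. Its argument "deltas" is a list of rows, each a list of 3 entries, a list of its own where there are three numbers: the shift along the tool's x, y, z in units of 20 cm (1.0 is 20 cm), then the turn, a rotation vector about the tool's x, y, z in units of 90 degrees (1.0 is 90 degrees), then the opening, from 0 (shut) to 1 (fully open). A call has 1 to 8 rows; each row shifts and turns the commanded pose from where the row before left it, along the tool's axes as they then stand; what a row does not reach is not made up. A row lasts 1/10 s, in which the tool goes at most 50 mm and 8.59 degrees, less where a joint would pass 70% of its speed; a pose out of reach is approached as far as the arm can. A call with a number of a shift or a turn outside -1 to 1 is refused whole. A call with a gripper value outside its range is refused whole. The fingers move at their own pace and stop on an object; "squeeze" is the grip in N (left out, the last holds). Time passes only in rows, so rows that do not move let the fingers close. It gives the time, the measured TCP pose, the force, the opening and the grip force at its end, in the units of the state.
- telemetry.sense(): the state, without advancing time (a new reading comes with each control period).
- optics.capture(name): name is "scene" or "side" or "wrist"; returns the picture (420x560x3 uint8, blue, green, red); there is no depth.
- optics.camera_model(name): a dict with "vfov" (degrees; the focal length in pixels is half the picture's height over the tangent of half this angle, whatever the lens; pixels are square), "cx", "cy" (the principal point, pixels), "R" (3x3) and "t" (3): a world point X has camera coordinates R X + t; the wrist camera has in their place "mount" (4x4, takes a point from camera to tool coordinates, whose origin is the TCP and whose axes are the flange's). Camera axes: x right, y down, z forward; pixel columns grow to the right and rows downward; lengths in mm; the calibration is good to about 2 mm. A picture is of the moment at which its call begins: read the wrist's pose just before it. camera_model takes no time and is no camera call.
- ctrl.finish_job(): hands the job in; it is judged then, once.
The state is a dict: "time_s": time; "joints": joint angles; "dq": joint speeds; "tau": joint torques, N m; "eef_pos": TCP position; "ee_rot": TCP orientation; "force": force on the tool from outside, world axes, zero at the start; "wrist_torque": the same for the moment, N m; "grip_width": opening from 0.0 (shut) to 1.0 (fully open); "grip_force": force on a finger pad.
Only numpy, scipy, OpenCV 4.12 (cv2) and the standard library are available. Lean on these libraries where they do the work, as an engineer would, in place of code of your own. Each camera call takes 0.05 s, during which the arm holds its last target. There are 200 camera calls.

## Working session

There is one attempt and no reset: what is moved stays moved. The work goes in short steps, Python scripts to look and compute and a tool call to move; the robot and the scene stay as the last step left them, time stands still between calls to the robot, and variables do not carry over. Pictures are saved under pics/ and viewed, at most 10 in all, crops included, and the job is handed in when it is done.

Besides the shell and the picture viewer there is one more tool, called by a JSON object that holds its "method" and its "body". servo_tool: Moves the arm, as the interface text tells. Its arguments: {"type":"object","properties":{"deltas":{"type":"array"},"squeeze":{"type":"number"}},"required":["deltas"]}

```bash
mkdir -p pics; python3 - <<'E'
from rig import telemetry, optics, ctrl
import cv2,numpy as np
s=telemetry.sense();print(s['time_s'],s['eef_pos'],s['ee_rot'],s['force'],s['grip_width'])
a=optics.capture('scene');b=optics.capture('side')
cv2.imwrite('pics/scene0.png',a);cv2.imwrite('pics/side0.png',b)
for n in('scene','side','wrist'):print(n,optics.camera_model(n))
E
```

```text
0.0 [137.80036261 506.32112644 230.72805561] [-2.18991538e-04  1.32513822e-01  9.91180941e-01 -6.16830411e-04] [-0.26438634 -0.45208776  0.08073266] 0.9953894582305213
scene {'vfov': 43.13897641611072, 'cx': 282.87563698316796, 'cy': 206.74641996493912, 'R': array([[ 0.76677314, -0.64191114, -0.00300765],
       [-0.28045342, -0.33078417, -0.90107032],
       [ 0.57741219,  0.69176002, -0.43366259]]), 't': array([-388.59716511,  182.56829415, 1335.43450109])}
side {'vfov': 45.01873585633009, 'cx': 270.1466658093852, 'cy': 214.73288184768884, 'R': array([[-0.94946837, -0.31350198, -0.01504425],
       [-0.16041101,  0.52590214, -0.83528154],
       [ 0.26977421, -0.79066013, -0.54961662]]), 't': array([ 440.896545  ,  133.28524727, 1496.21590951])}
wrist {'vfov': 62.62980723883903, 'cx': 273.1799125180361, 'cy': 215.15414890463745, 'mount': array([[-4.26433903e-04, -9.57872575e-01, -2.87193224e-01,
         7.29854196e+01],
       [ 9.99998627e-01,  5.13888736e-05, -1.65622749e-03,
         4.40401554e-01],
       [ 1.60121342e-03, -2.87193536e-01,  9.57871238e-01,
        -1.42478817e+02],
       [ 0.00000000e+00,  0.00000000e+00,  0.00000000e+00,
         1.00000000e+00]])}
```

View pics/scene0.png

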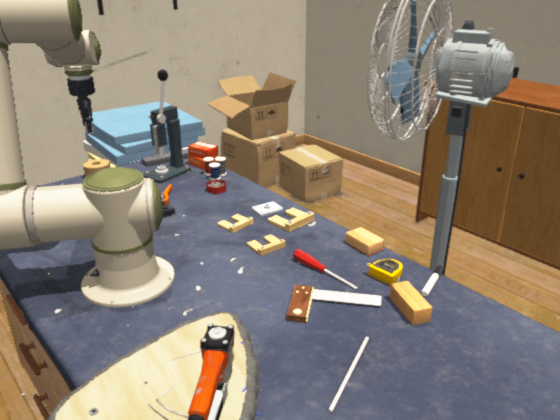

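View pics/side0.png

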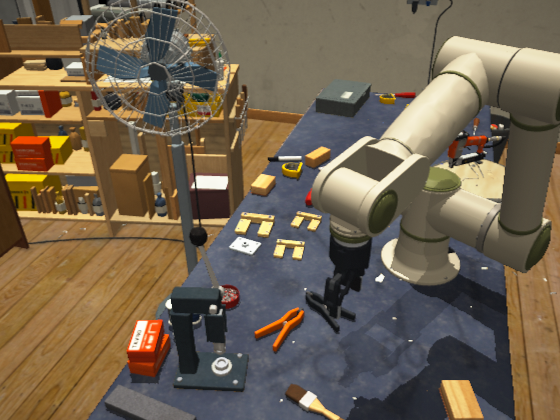

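The scene picture shows three nests: at (291,218), (236,223) and (266,244). In the side view they are at (255,222), (306,219) and (290,249). The one at scene (291,218), with the white plate at (267,208) in front of it, looks largest. I'll check this in close crops.

```bash
cat > h.py <<'E'
import numpy as np,cv2
from rig import telemetry, optics, ctrl
from scipy.spatial.transform import Rotation as Ro
def cam(n,s=None):
    m=optics.camera_model(n);f=210/np.tan(np.radians(m['vfov']/2))
    if n=='wrist':
        q=s['ee_rot'];T=np.eye(4);T[:3,:3]=Ro.from_quat([q[1],q[2],q[3],q[0]]).as_matrix();T[:3,3]=s['eef_pos']
        C=T@m['mount'];R=C[:3,:3].T;t=-R@C[:3,3]
    else:R,t=np.array(m['R']),np.array(m['t'])
    return f,m['cx'],m['cy'],R,t
def ray(c,uv,z):
    f,cx,cy,R,t=c;uv=np.atleast_2d(np.float64(uv))
    d=np.c_[(uv[:,0]-cx)/f,(uv[:,1]-cy)/f,np.ones(len(uv))]@R
    o=-R.T@t
    return o+d*((z-o[2])/d[:,2])[:,None]
def proj(c,X):
    f,cx,cy,R,t=c;p=np.atleast_2d(X)@R.T+t
    return np.c_[f*p[:,0]/p[:,2]+cx,f*p[:,1]/p[:,2]+cy]
E
python3 - <<'E'
from h import *
for n,uvs in(('scene',[(291,218),(236,223),(266,244),(267,208)]),('side',[(255,222),(306,219),(290,249),(245,245),(229,296)])):
    print(n,ray(cam(n),uvs,10).round(0).tolist())
a=cv2.imread('pics/scene0.png')[185:265,205:325];b=cv2.imread('pics/side0.png')[200:320,200:340]
a=cv2.resize(a,(780,520),interpolation=2);b=cv2.resize(b,(700,600),interpolation=2)
cv2.imwrite('pics/c1.png',a);cv2.imwrite('pics/c2.png',b)
E
```

```text
scene [[521.0, -21.0, 10.0], [374.0, 60.0, 10.0], [365.0, -97.0, 10.0], [509.0, 81.0, 10.0]]
side [[527.0, -32.0, 10.0], [372.0, -97.0, 10.0], [376.0, 74.0, 10.0], [514.0, 96.0, 10.0], [474.0, 323.0, 10.0]]
```

View pics/c2.png

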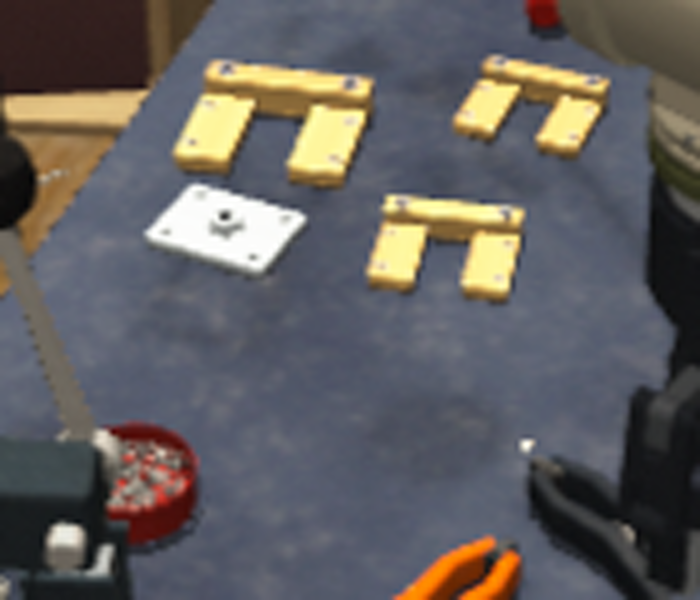

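The close crop shows the big nest at crop (275,120), clearly larger than those at (530,105) and (445,245), with the plate boss up in front of it at (225,228). The tin is at (150,485). I'm choosing the big nest. Before moving I'll check where the drill press stands.

```bash
python3 - <<'E'
from h import *
c=cam('scene');d=cam('side')
print(ray(c,[(143,168),(190,166),(165,180)],0).round().tolist(), ray(d,[(175,383),(245,388),(212,352),(283,325)],0).round().tolist())
# press top triangulation: scene knob (162,75)
print(ray(c,[(162,75)],300).round(),ray(d,[(200,240)],300).round())
s=telemetry.sense();print(Ro.from_quat(np.roll(s['ee_rot'],-1)).as_matrix().round(3))
R=Ro.from_quat(np.roll(s['ee_rot'],-1)).as_matrix()
for w in([377,-376,-30],):print((R.T@w).round())
E
```

```text
[[379.0, 677.0, 0.0], [526.0, 579.0, 0.0], [385.0, 517.0, 0.0]] [[487.0, 615.0, 0.0], [332.0, 580.0, -0.0], [444.0, 507.0, 0.0], [307.0, 372.0, 0.0]]
[[576. 830. 300.]] [[464. 468. 300.]]
[[-0.965  0.263 -0.001]
 [ 0.263  0.965 -0.001]
 [ 0.    -0.001 -1.   ]]
[-463. -264.   30.]
```

{"method": "servo_tool", "body": {"deltas": [[[-0.19,-0.11,0.01],[0,0,0],1],[[-0.19,-0.11,0.01],[0,0,0],1],[[-0.19,-0.11,0.01],[0,0,0],1],[[-0.19,-0.11,0.01],[0,0,0],1],[[-0.19,-0.11,0.01],[0,0,0],1],[[-0.19,-0.11,0.01],[0,0,0],1],[[-0.19,-0.11,0.01],[0,0,0],1],[[-0.19,-0.11,0.01],[0,0,0],1]]}}

```text
time_s: 0.9
eef_pos: [385.9, 255.4, 215.1]
ee_rot: [-0.0, 0.133, 0.991, -0.0]
force: [1.3, 1.3, 0.1]
grip_width: 0.999
grip_force: 0.0
```

{"method": "servo_tool", "body": {"deltas": [[[-0.19,-0.11,0.01],[0,0,0.09],1],[[0,0,0],[0,0,0.09],1],[[0,0,0],[0,0,0.09],1],[[0,0,0],[0,0,0.09],1],[[0,0,0],[0,0,0.09],1],[[0,0,0],[0,0,0.09],1],[[0,0,0],[0,0,0.09],1],[[0,0,0],[0,0,0.09],1]]}}

```text
time_s: 1.7
eef_pos: [415.7, 225.6, 213.0]
ee_rot: [-0.0, 0.645, 0.764, -0.0]
force: [0.3, -0.1, -0.8]
grip_width: 1.0
grip_force: 0.0
```

{"method": "servo_tool", "body": {"deltas": [[[-0.18,0.14,0.05],[0,0,0.09],1],[[-0.18,0.14,0.05],[0,0,0],1],[[-0.18,0.14,0.05],[0,0,0],1],[[0,0,0],[0,0,0],1],[[0,0,0],[0,0,0],1]]}}

```text
time_s: 2.2
eef_pos: [508.0, 124.4, 182.7]
ee_rot: [-0.001, 0.696, 0.718, -0.0]
force: [1.3, 0.0, 0.6]
grip_width: 1.003
grip_force: 0.0
```

```bash
python3 - <<'E'
from h import *
s=telemetry.sense();a=optics.capture('wrist');cv2.imwrite('pics/w1.png',a);import json
json.dump({k:list(map(float,s[k])) for k in('ee_rot','eef_pos')},open('w1.json','w'));print(s['eef_pos'],s['ee_rot'])
E
```

```text
[507.95957322 124.43251885 182.67533597] [-6.19412170e-04  6.96059975e-01  7.17983219e-01 -4.73652062e-04]
```

View pics/w1.png

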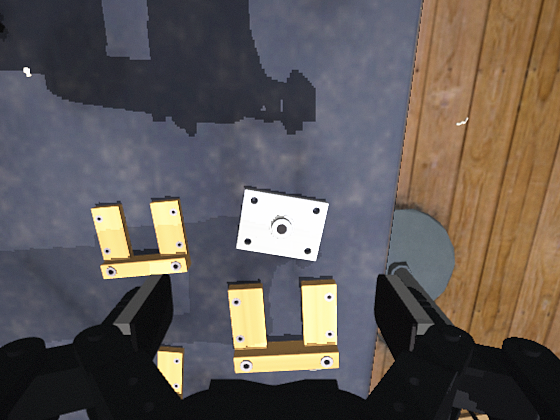

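The wrist picture shows the plate at (282,225) with its boss up. The big nest's rails are at (248,315) and (320,312), with the fence at (287,357). Fine view for measuring.

```bash
cat >> h.py <<'E'
def biggest(mask,n=1):
    cs,_=cv2.findContours(cv2.morphologyEx(mask,cv2.MORPH_OPEN,np.ones((3,3))),0,1)
    return sorted(cs,key=cv2.contourArea)[::-1][:n]
E
python3 - <<'E'
from h import *
import json
s=json.load(open('w1.json'));a=cv2.imread('pics/w1.png');c=cam('wrist',s)
h=cv2.cvtColor(a,40);
w=((h[...,2]>200)&(h[...,1]<40)).astype('u1'[:2] if 0 else 'uint8')*255
w[:, 345:]=0;w[:180]=0;w[275:]=0
k=biggest(w)[0];P=ray(c,k[:,0]+0.0,8)[:,:2].astype('f4')
r=cv2.minAreaRect(P);print('plate',r,cv2.boxPoints(r).round(1).tolist())
y=((h[...,0]>12)&(h[...,0]<33)&(h[...,1]>50)&(h[...,2]>150)).astype('uint8')*255
y[:,:215]=0;y[:,350:]=0;y[:270]=0
for k in biggest(y,2):
    print(cv2.contourArea(k),cv2.boundingRect(k))
    p=cv2.approxPolyDP(k,4,True)[:,0];print(np.c_[p,ray(c,p,12)[:,:2].round(1),ray(c,p,24)[:,:2].round(1)].tolist())
E
```

```text
plate ((516.5541381835938, 91.69954681396484), (60.7149658203125, 80.63114929199219), 81.9398422241211) [[472.3999938964844, 67.30000305175781], [552.2000122070312, 56.0], [560.7000122070312, 116.0999984741211], [480.8999938964844, 127.4000015258789]]
1954.0 (228, 288, 39, 62)
[[261.0, 288.0, 498.5, 26.3, 498.8, 32.8], [228.0, 290.0, 465.1, 22.9, 466.6, 29.6], [235.0, 349.0, 472.1, -47.6, 473.4, -38.2], [265.0, 348.0, 504.2, -45.3, 504.3, -36.0]]
1637.0 (302, 284, 34, 62)
[[331.0, 284.0, 568.9, 33.0, 566.5, 39.3], [302.0, 288.0, 539.9, 27.6, 538.6, 34.1], [306.0, 345.0, 547.9, -40.1, 546.3, -31.0], [335.0, 344.0, 578.8, -37.9, 576.0, -28.8], [324.0, 335.0, 566.2, -27.1, 563.9, -18.5], [334.0, 330.0, 576.3, -20.6, 573.6, -12.2], [333.0, 301.0, 572.4, 13.7, 569.9, 20.8], [323.0, 298.0, 562.0, 16.9, 559.8, 23.8], [333.0, 292.0, 571.6, 24.0, 569.1, 30.7]]
```

{"method": "servo_tool", "body": {"deltas": [[[-0.22,0.02,0.1],[0,0,0],1],[[-0.22,0.02,0.1],[0,0,0],1],[[-0.22,0.02,0.1],[0,0,0],1],[[0,0,0],[0,0,0],1],[[0,0,0],[0,0,0],1]]}}

```text
time_s: 2.75
eef_pos: [524.1, -6.0, 123.5]
ee_rot: [-0.0, 0.696, 0.718, 0.0]
force: [0.3, 0.6, 0.0]
grip_width: 1.003
grip_force: 0.0
```

```bash
python3 - <<'E'
from h import *
s=telemetry.sense();a=optics.capture('wrist');cv2.imwrite('pics/w2.png',a);import json
json.dump({k:list(map(float,s[k])) for k in('ee_rot','eef_pos')},open('w2.json','w'));print(s['eef_pos'],s['ee_rot'])
E
```

```text
[524.05849182  -6.04130078 123.4760413 ] [-2.09402835e-04  6.95554735e-01  7.18473078e-01  5.43427851e-05]
```

View pics/w2.png

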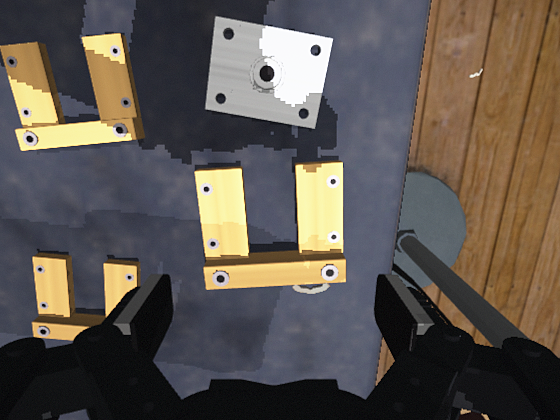

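The picture shows the big nest well. Its rail fronts run from (195,170) to (242,168) and from (295,164) to (342,162), and the fence runs from (205,265) to (345,254). The plate is at (268,72).

```bash
python3 - <<'E'
from h import *
import json
s=json.load(open('w2.json'));a=cv2.imread('pics/w2.png');c=cam('wrist',s)
h=cv2.cvtColor(a,40)
y=((h[...,0]>8)&(h[...,0]<35)&(h[...,1]>60)&(h[...,2]>110))
def edge(pts,z):
    P=ray(c,pts,z)[:,:2].astype('f4');v=cv2.fitLine(P,cv2.DIST_HUBER,0,.01,.01).ravel();return v
def cols(rows,lo,hi):
    L=[];R=[]
    for r in rows:
        k=np.flatnonzero(y[r,lo:hi])+lo;L.append((k[0]-.5,r));R.append((k[-1]+.5,r))
    return L,R
ll,lr=cols(range(178,245),180,272);rl,rr=cols(range(172,245),272,365)
for n,p in(('Lo',ll),('Li',lr),('Ri',rl),('Ro',rr)):
    v=edge(p,12);print(n,'x at y=20',round(v[2]+(20-v[3])*v[0]/v[1],1),'dx/dy',round(v[0]/v[1],3))
f=[(x,np.flatnonzero(y[140:240,x])[0]+140-.5) for x in list(range(199,239))+list(range(299,339))]
v=edge(f,12);print('front slope',v[1]/v[0],'y at x=500',v[3]+(500-v[2])*v[1]/v[0],'y at 550',v[3]+(550-v[2])*v[1]/v[0])
for q in(f[:40],f[40:]): print(ray(c,q,12)[:,1].mean(), ray(c,q,12)[:,0].mean(),np.array(q)[:,1].mean())
b=[(x,np.flatnonzero(y[240:320,x])[-1]+240.5) for x in range(212,290)]
v=edge(b,24);print('fence back slope',v[1]/v[0],'y at x=520',v[3]+(520-v[2])*v[1]/v[0])
L,R=cols(range(270,280),190,365);print('fence ends',ray(c,L,24).mean(0),ray(c,R,24).mean(0))
E
```

```text
Lo x at y=20 464.6 dx/dy -0.092
Li x at y=20 500.2 dx/dy -0.091
Ri x at y=20 539.8 dx/dy -0.088
Ro x at y=20 575.0 dx/dy -0.09
front slope 0.09297619 y at x=500 27.163235 y at 550 31.812044
25.532575823491793 482.7313132413663 168.6
32.37144497105491 556.2227545393172 162.525
fence back slope 0.09581768 y at x=520 -63.51702
fence ends [471.66091409 -55.01309574  24.        ] [581.46183423 -51.47086763  24.        ]
```

{"method": "servo_tool", "body": {"deltas": [[[0.2,-0.008,0],[0,0,0],0.5],[[0.2,-0.008,0],[0,0,0],0.5],[[0.2,-0.008,0],[0,0,0],0.5],[[0.2,-0.008,0],[0,0,-0.038],0.5],[[0,0,0.22],[0,0,0],0.5],[[0,0,0.22],[0,0,0],0.5],[[0,0,0],[0,0,0],0.5],[[0,0,0],[0,0,0],0.5]]}}

```text
time_s: 3.6
eef_pos: [512.9, 154.2, 36.8]
ee_rot: [0.0, 0.673, 0.74, 0.0]
force: [-0.3, -0.1, 1.5]
grip_width: 0.495
grip_force: 0.0
```

```bash
cat >> h.py <<'E'
O=np.array([519.1,28.9,0.]);U=np.array([.0915,-.9958,0]);V=np.array([.9958,.0915,0])
def nest(X):
    d=np.atleast_2d(X)-O;return np.c_[d@U,d@V,d[:,2]]
E
python3 - <<'E'
from h import *
s=telemetry.sense();a=optics.capture('wrist');cv2.imwrite('pics/w3.png',a)
print(nest(s['eef_pos']),s['ee_rot'],2*np.arctan2(s['ee_rot'][2],s['ee_rot'][1]),s['joints'].round(2) if hasattr(s['joints'],'round') else s['joints'])
E
```

```text
[[-125.34909835    5.3182359    36.76766226]] [2.96349634e-04 6.73127204e-01 7.39526567e-01 3.69284779e-04] 1.664733750820673 [ 0.07  0.57  1.68  0.    0.89 -0.02]
```

View pics/w3.png

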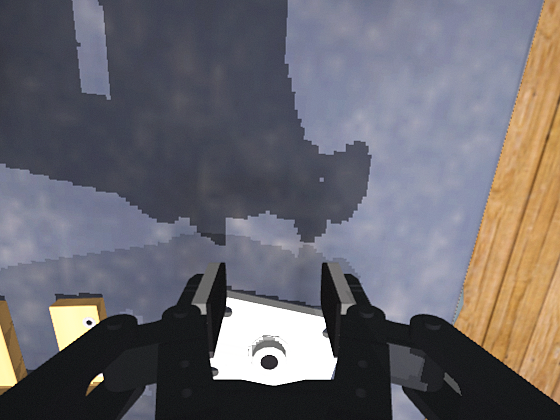

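The picture shows the plate's rear edge from (228,290) to (325,305), between and beyond the two fingers. Going down to find the bench by touch.

{"method": "servo_tool", "body": {"deltas": [[[0,0,0.13],[0,0,0],0.5],[[0,0,0.01],[0,0,0],0.5],[[0,0,0.01],[0,0,0],0.5],[[0,0,0.01],[0,0,0],0.5]]}}

```text
time_s: 4.05
eef_pos: [513.7, 153.2, 4.9]
ee_rot: [0.001, 0.674, 0.739, 0.001]
force: [0.4, -0.1, -0.1]
grip_width: 0.496
grip_force: 0.0
```

{"method": "servo_tool", "body": {"deltas": [[[0,0,0.005],[0,0,0],0.5],[[0,0,0.005],[0,0,0],0.5],[[0,0,0],[0,0,0],0.5]]}}

```text
time_s: 4.35
eef_pos: [512.8, 153.1, 1.5]
ee_rot: [0.0, 0.674, 0.739, 0.0]
force: [-0.2, 0.2, 0.2]
grip_width: 0.499
grip_force: 0.0
```

{"method": "servo_tool", "body": {"deltas": [[[0,0,0.005],[0,0,0],0.5],[[0,0,0.005],[0,0,0],0.5],[[0,0,0],[0,0,0],0.5]]}}

```text
time_s: 4.65
eef_pos: [512.6, 153.1, -0.8]
ee_rot: [-0.0, 0.674, 0.739, -0.0]
force: [0.7, -0.2, -0.1]
grip_width: 0.497
grip_force: 0.0
```

{"method": "servo_tool", "body": {"deltas": [[[0,0,0.005],[0,0,0],0.5],[[0,0,0],[0,0,0],0.5]]}}

```text
time_s: 4.85
eef_pos: [512.7, 153.1, -1.7]
ee_rot: [0.0, 0.674, 0.739, 0.0]
force: [-0.2, 1.0, 0.3]
grip_width: 0.5
grip_force: 0.0
```

{"method": "servo_tool", "body": {"deltas": [[[0,0,0.005],[0,0,0],0.5],[[0,0,0],[0,0,0],0.5]]}}

```text
time_s: 5.05
eef_pos: [512.8, 153.1, -1.8]
ee_rot: [0.0, 0.674, 0.739, 0.0]
force: [-4.0, 0.0, 10.8]
grip_width: 0.498
grip_force: 5.7
```

{"method": "servo_tool", "body": {"deltas": [[[0,0,-0.02],[0,0,0],0.5],[[-0.025,0,0],[0,0,0],0.5],[[-0.025,0,0],[0,0,0],0.5],[[-0.02,0,0],[0,0,0],0.5],[[-0.02,0,0],[0,0,0],0.5],[[-0.02,0,0],[0,0,0],0.5],[[-0.02,0,0],[0,0,0],0.5],[[-0.02,0,0],[0,0,0],0.5]]}}

```text
time_s: 5.85
eef_pos: [515.5, 122.9, 1.2]
ee_rot: [-0.0, 0.674, 0.739, -0.0]
force: [-0.9, 0.8, -0.8]
grip_width: 0.499
grip_force: 0.2
```

{"method": "servo_tool", "body": {"deltas": [[[-0.015,0,0],[0,0,0],0.5],[[-0.015,0,0],[0,0,0],0.5],[[-0.015,0,0],[0,0,0],0.5],[[0,0,0],[0,0,0],0.5],[[0,0,0],[0,0,0],0.5]]}}

```text
time_s: 6.35
eef_pos: [516.4, 114.2, 1.3]
ee_rot: [0.0, 0.674, 0.739, 0.0]
force: [0.6, -0.1, -0.6]
grip_width: 0.502
grip_force: 0.0
```

```bash
python3 - <<'E'
from h import *
s=telemetry.sense();a=optics.capture('wrist');cv2.imwrite('pics/w4.png',a)
print(nest(s['eef_pos']),2*np.arctan2(s['ee_rot'][2],s['ee_rot'][1]),s['force'])
b=optics.capture('side');cv2.imwrite('pics/s4.png',b)
b=cv2.resize(b[200:270,215:285],(560,560),interpolation=2)
a=a[200:];cv2.imwrite('pics/c4.png',cv2.resize(np.hstack([a[:220,100:460],cv2.resize(b,(220,220))]),(800,303)))
E
```

```text
[[-85.21739191   5.08484841   1.31807646]] 1.6631216944906106 [ 0.57260258 -0.13271366 -0.56976312]
```

View pics/c4.png

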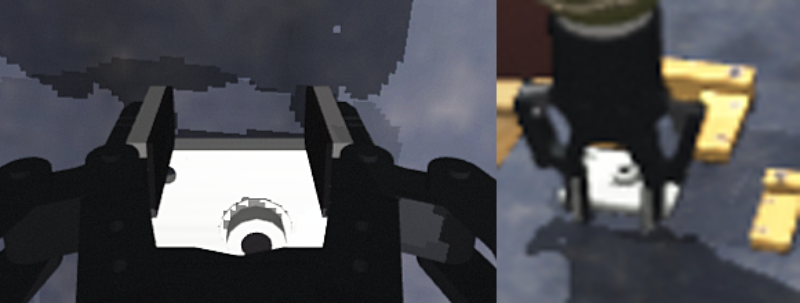

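The crop shows the plate square against both fingertips, with the boss slightly right of centre. Measuring the boss and the rear edge.

```bash
python3 - <<'E'
from h import *
s=telemetry.sense();c=cam('wrist',s);a=cv2.imread('pics/w4.png');g=a.min(2)
# bright top: rear edge rows
cols=range(225,320,4);p=[]
for x in cols:
    k=np.flatnonzero(g[285:340,x]>200);p.append((x,285+k[0]-.5))
N=nest(ray(c,p,8));print('rear x',N[[0,5,12,-1],0],'slope',np.polyfit(N[:,1],N[:,0],1)[0])
m=((g[350:382,255:320]<120)).astype('uint8')*255
k=max(cv2.findContours(m,0,1)[0],key=cv2.contourArea);(u,v),r=cv2.minEnclosingCircle(k);print(u+255,v+350,r,nest(ray(c,[(u+255,v+350)],16)))
E
```

```text
rear x [-73.74228257 -74.25708615 -74.26487964 -74.27712585] slope -0.0034698470238747822
283.6785717010498 364.3869047164917 21.48105812072754 [[-50.9912919    9.92602901  16.        ]]
```

{"method": "servo_tool", "body": {"deltas": [[[0.02,0,0],[0,0,0],0.5],[[0,0,-0.15],[0,0,0],0],[[-0.1,0.12,0],[0,0,0],0],[[-0.12,0.12,0],[0,0,0],0],[[0,0.12,0],[0,0,0],0],[[0,0,0],[0,0,0],0],[[0,0,0],[0,0,0],0]]}}

```text
time_s: 7.15
eef_pos: [591.2, 81.4, 30.9]
ee_rot: [-0.0, 0.674, 0.739, -0.0]
force: [-0.6, -0.5, -0.2]
grip_width: 0.0
grip_force: 0.0
```

```bash
python3 - <<'E'
from h import *
s=telemetry.sense();a=optics.capture('wrist');cv2.imwrite('pics/w5.png',a);c=cam('wrist',s)
print(nest(s['eef_pos']),2*np.arctan2(s['ee_rot'][2],s['ee_rot'][1]),s['force'],s['grip_width'])
# predicted pixels of plate centre & corners for y=10
for y in(0,10):
  X=[O+U*x+V*(y+w)+np.array([0,0,8]) for x in(-74.2,-14.2) for w in(-40,40)];print(proj(c,X).round().tolist())
E
```

```text
[[-45.72014288  76.62312924  30.86589947]] 1.6635420377670431 [-0.59420565 -0.46458512 -0.2086151 ] 0.0004484910252516007
[[38.0, 206.0], [199.0, 206.0], [60.0, 312.0], [206.0, 312.0]]
[[58.0, 206.0], [219.0, 206.0], [78.0, 312.0], [224.0, 312.0]]
```

View pics/w5.png

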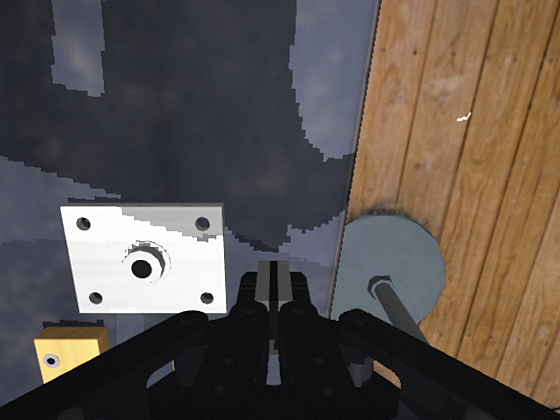

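The picture shows the plate with corners (62,206), (222,206), (79,313) and (226,313). It is square, about 11 mm off the slot line towards +y. I'll push it sideways through its middle with the closed fingers.

{"method": "servo_tool", "body": {"deltas": [[[-0.006,0,0.14],[0,0,0],0],[[0,-0.03,0],[0,0,0],0],[[0,-0.03,0],[0,0,0],0],[[0,-0.02,0],[0,0,0],0],[[0,-0.02,0],[0,0,0],0],[[0,-0.02,0],[0,0,0],0],[[0,0,0],[0,0,0],0]]}}

```text
time_s: 7.9
eef_pos: [567.5, 77.7, 3.6]
ee_rot: [0.0, 0.674, 0.739, 0.0]
force: [-0.2, -0.8, 1.0]
grip_width: 0.003
grip_force: 0.0
```

```bash
cat >> h.py <<'E'
def plate_corners(a,c,ymax=330):
    g=a.min(2);m=((g>140)&(a.max(2)-g.astype(int)<40)).astype('uint8')*255
    m[ymax:]=0;m[:150]=0;m[:,340:]=0
    k=biggest(m)[0];return k
E
cat > look.py <<'E'
from h import *
import sys
s=telemetry.sense();a=optics.capture('wrist');cv2.imwrite('pics/%s.png'%sys.argv[1],a);c=cam('wrist',s)
print(nest(s['eef_pos']).round(1),s['force'].round(1),s['grip_width'])
z=float(sys.argv[2])
k=plate_corners(a,c,int(sys.argv[3]))
N=nest(ray(c,k[:,0]+0.,z))[:,:2].astype('f4');r=cv2.minAreaRect(N);print(r,cv2.boxPoints(r).round(1).tolist())
E
python3 look.py w6 8 400
```

```text
[[-44.1  52.7   3.6]] [-0.2 -0.8  1. ] 0.0027435160913921747
((-43.76348876953125, 5.860591888427734), (60.149627685546875, 80.41413879394531), 0.022368500009179115) [[-73.9000015258789, 46.099998474121094], [-73.80000305175781, -34.400001525878906], [-13.699999809265137, -34.29999923706055], [-13.699999809265137, 46.099998474121094]]
```

{"method": "servo_tool", "body": {"deltas": [[[0,-0.015,0],[0,0,0],0],[[0,-0.014,0],[0,0,0],0],[[0,0,0],[0,0,0],0]]}}

```text
time_s: 8.25
eef_pos: [561.8, 77.1, 3.2]
ee_rot: [-0.0, 0.674, 0.739, -0.0]
force: [0.4, 0.6, 0.5]
grip_width: 0.0
grip_force: 0.0
```

```bash
python3 look.py w7 8 400
```

```text
[[-44.1  46.9   3.2]] [0.4 0.6 0.5] 0.0002757576197335246
((-43.6910514831543, 0.27831268310546875), (60.54081344604492, 80.59525299072266), 0.05711418390274048) [[-74.0, 40.5], [-73.9000015258789, -40.0], [-13.399999618530273, -40.0], [-13.5, 40.599998474121094]]
```

{"method": "servo_tool", "body": {"deltas": [[[0,0.04,0],[0,0,0],0],[[0,0,-0.15],[0,0,0],0.3],[[0.14,-0.137,0],[0,0,0],0.5],[[0.14,-0.137,0],[0,0,0],0.5],[[0,0,0.16],[0,0,0],0.5],[[0,0,0],[0,0,0],0.5],[[-0.03,0,0],[0,0,0],0.5],[[-0.03,0,0],[0,0,0],0.5]]}}

```text
time_s: 9.1
eef_pos: [512.3, 115.8, 1.9]
ee_rot: [0.0, 0.674, 0.739, 0.0]
force: [0.7, 0.5, -0.9]
grip_width: 0.5
grip_force: 0.0
```

{"method": "servo_tool", "body": {"deltas": [[[-0.02,0,0],[0,0,0],0.5],[[-0.02,0,0],[0,0,0],0.5],[[-0.02,0,0],[0,0,0],0.5],[[-0.015,0,0],[0,0,0],0.5],[[0,0,0],[0,0,0],0.5]]}}

```text
time_s: 9.6
eef_pos: [512.9, 101.3, 1.3]
ee_rot: [0.0, 0.674, 0.739, -0.0]
force: [-0.3, 0.1, -0.3]
grip_width: 0.502
grip_force: 0.0
```

{"method": "servo_tool", "body": {"deltas": [[[-0.005,0,0],[0,0,0],0.5],[[0,0,0],[0,0,0],0.5]]}}

```text
time_s: 9.8
eef_pos: [512.9, 100.7, 1.2]
ee_rot: [-0.0, 0.674, 0.739, -0.0]
force: [0.4, 0.1, 0.1]
grip_width: 0.502
grip_force: 0.0
```

{"method": "servo_tool", "body": {"deltas": [[[-0.005,0,0],[0,0,0],0.5],[[0,0,0],[0,0,0],0.5]]}}

```text
time_s: 10.0
eef_pos: [513.0, 99.7, 1.3]
ee_rot: [-0.0, 0.674, 0.739, -0.0]
force: [-0.0, 1.0, -0.4]
grip_width: 0.504
grip_force: 0.1
```

{"method": "servo_tool", "body": {"deltas": [[[-0.005,0,0],[0,0,0],0.5],[[0,0,0],[0,0,0],0.5]]}}

```text
time_s: 10.2
eef_pos: [513.0, 99.1, 1.2]
ee_rot: [-0.0, 0.674, 0.739, 0.0]
force: [0.1, 4.3, -0.5]
grip_width: 0.502
grip_force: 2.1
```

{"method": "servo_tool", "body": {"deltas": [[[-0.005,0,0],[0,0,0],0.5],[[0,0,0],[0,0,0],0.5]]}}

```text
time_s: 10.4
eef_pos: [513.0, 98.9, 1.3]
ee_rot: [-0.001, 0.674, 0.739, 0.001]
force: [-0.7, 10.6, 0.1]
grip_width: 0.501
grip_force: 5.2
```

{"method": "servo_tool", "body": {"deltas": [[[0.002,0,0.014],[0,0,0],0.5],[[0,0,0],[0,0,0],0.5],[[0,0,0],[0,0,0],0.5]]}}

```text
time_s: 10.7
eef_pos: [513.4, 99.1, -1.3]
ee_rot: [-0.0, 0.674, 0.739, 0.001]
force: [0.2, 8.9, 1.7]
grip_width: 0.503
grip_force: 4.4
```

```bash
python3 look.py w8 8 370; python3 -c "
import cv2;a=cv2.imread('pics/w8.png');cv2.imwrite('pics/c8.png',a[220:,100:460])"
```

```text
[[-70.4   0.7  -1.3]] [0.2 8.9 1.7] 0.5025834521599157
((-44.33403396606445, 0.8114891052246094), (58.25566864013672, 30.741708755493164), 89.98837280273438) [[-59.70000076293945, -28.299999237060547], [-29.0, -28.299999237060547], [-29.0, 29.899999618530273], [-59.70000076293945, 29.899999618530273]]
```

View pics/c8.png

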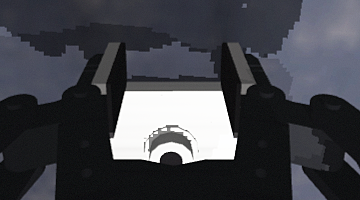

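The crop shows the rear edge straight across both fingertips and the boss centred at (272,380) in the full picture. The rear edge measures x −59.7 and the front edge is against the rails. Starting the lift.

{"method": "servo_tool", "body": {"deltas": [[[0,0,-0.006],[0,0,0],0.5],[[0,0,-0.006],[0,0,0],0.5],[[0,0,-0.006],[0,0,0],0.5]]}}

```text
time_s: 11.05
eef_pos: [513.3, 99.0, 2.2]
ee_rot: [-0.0, 0.674, 0.739, 0.001]
force: [0.2, 8.4, -0.2]
grip_width: 0.501
grip_force: 4.1
```

```bash
cat > rear.py <<'E'
from h import *
import sys
s=telemetry.sense();a=optics.capture('wrist');cv2.imwrite('pics/%s.png'%sys.argv[1],a)
print(nest(s['eef_pos']).round(1),s['force'].round(1))
for n in('w8',sys.argv[1]):
    g=cv2.imread('pics/%s.png'%n).min(2);print(n,[int(np.flatnonzero(g[270:,x]>200)[0])+270 for x in(225,240,272,300,325)])
E
python3 rear.py w9; python3 - <<'E'
from h import *
s=telemetry.sense();c=cam('wrist',s)
for z in(8,11):print(proj(c,O+U*-59.7+np.array([0,0,z])))
E
```

```text
[[-70.4   0.7   2.2]] [ 0.2  8.4 -0.2]
w8 [312, 311, 311, 311, 325]
w9 [312, 312, 311, 311, 325]
[[271.33567004 306.48260442]]
[[271.30376135 310.15764311]]
```

{"method": "servo_tool", "body": {"deltas": [[[0.001,0,-0.01],[0,0,0],0.5],[[0.001,0,-0.01],[0,0,0],0.5],[[0,0,-0.01],[0,0,0],0.5],[[0,0,-0.01],[0,0,0],0.5]]}}

```text
time_s: 11.5
eef_pos: [513.3, 98.6, 10.3]
ee_rot: [0.0, 0.674, 0.739, 0.0]
force: [1.1, 2.4, -0.6]
grip_width: 0.501
grip_force: 1.7
```

```bash
python3 rear.py w10
```

```text
[[-70.    0.6  10.3]] [ 1.1  2.4 -0.6]
w8 [312, 311, 311, 311, 325]
w10 [313, 313, 313, 313, 325]
```

{"method": "servo_tool", "body": {"deltas": [[[-0.004,0,0],[0,0,0],0.5],[[-0.001,0,-0.01],[0,0,0],0.5],[[-0.001,0,-0.01],[0,0,0],0.5]]}}

```text
time_s: 11.85
eef_pos: [513.4, 97.8, 14.2]
ee_rot: [-0.0, 0.674, 0.739, 0.0]
force: [0.9, 7.5, 0.6]
grip_width: 0.499
grip_force: 3.3
```

{"method": "servo_tool", "body": {"deltas": [[[-0.002,0,-0.01],[0,0,0],0.5],[[-0.002,0,-0.01],[0,0,0],0.5]]}}

```text
time_s: 12.05
eef_pos: [513.4, 96.9, 18.3]
ee_rot: [-0.0, 0.674, 0.739, 0.0]
force: [1.0, 6.4, 0.9]
grip_width: 0.498
grip_force: 3.1
```

{"method": "servo_tool", "body": {"deltas": [[[-0.002,0,-0.01],[0,0,0],0.5],[[-0.002,0,-0.01],[0,0,0],0.5],[[-0.003,0,-0.01],[0,0,0],0.5]]}}

```text
time_s: 12.35
eef_pos: [513.4, 94.9, 24.2]
ee_rot: [0.0, 0.674, 0.739, -0.0]
force: [0.6, 2.0, 0.1]
grip_width: 0.502
grip_force: 1.1
```

```bash
python3 rear.py w11; python3 -c "
from h import *
b=optics.capture('side');cv2.imwrite('pics/s11.png',b);a=cv2.imread('pics/w11.png')
cv2.imwrite('pics/c11.png',np.hstack([a[200:,100:460],cv2.resize(b[190:275,210:295],(220,220),interpolation=2)]))"
```

```text
[[-66.3   0.4  24.2]] [0.6 2.  0.1]
w8 [312, 311, 311, 311, 325]
w11 [313, 313, 313, 313, 325]
```

View pics/c11.png

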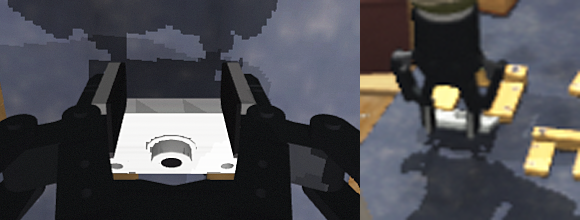

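The crop shows the plate tipped about 25°, square, with both fingertips on its rear edge. Carrying on along the arc.

{"method": "servo_tool", "body": {"deltas": [[[-0.006,0,-0.01],[0,0,0],0.5],[[-0.004,0,-0.01],[0,0,0],0.5],[[-0.005,0,-0.01],[0,0,0],0.5],[[-0.005,0,-0.01],[0,0,0],0.5]]}}

```text
time_s: 12.85
eef_pos: [513.8, 90.9, 32.2]
ee_rot: [0.0, 0.674, 0.739, -0.0]
force: [-0.1, 1.1, 0.0]
grip_width: 0.5
grip_force: 0.5
```

{"method": "servo_tool", "body": {"deltas": [[[-0.006,0,-0.01],[0,0,0],0.5],[[-0.006,0,-0.01],[0,0,0],0.5],[[-0.007,0,-0.01],[0,0,0],0.5]]}}

```text
time_s: 13.15
eef_pos: [514.2, 87.1, 38.2]
ee_rot: [0.0, 0.674, 0.739, -0.0]
force: [0.3, 0.4, 0.3]
grip_width: 0.501
grip_force: 0.0
```

```bash
python3 rear.py w12; python3 -c "
from h import *
b=optics.capture('side');cv2.imwrite('pics/s12.png',b);a=cv2.imread('pics/w12.png')
cv2.imwrite('pics/c12.png',np.hstack([a[200:,100:460],cv2.resize(b[190:275,210:295],(220,220),interpolation=2)]))"
```

```text
[[-58.4   0.4  38.2]] [0.3 0.4 0.3]
w8 [312, 311, 311, 311, 325]
w12 [311, 270, 270, 270, 332]
```

View pics/c12.png

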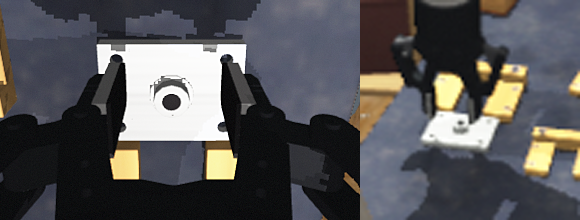

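The crop shows that the plate slipped off and lies flat on the bench again, boss up, its rear edge behind the fingers. The press had faded to under 2 N. I'll measure where it lies, then retry holding 5–8 N.

```bash
python3 - <<'E'
from h import *
s=telemetry.sense();c=cam('wrist',s);a=cv2.imread('pics/w12.png');g=a.min(2)
p=[(x,215+np.flatnonzero(g[215:300,x]>200)[0]-.5) for x in range(235,315,4)];N=nest(ray(c,p,8));print('rear',N[:,0].mean(),np.polyfit(N[:,1],N[:,0],1)[0])
p=[(x,300+np.flatnonzero(g[300:380,x]>170)[-1]+.5) for x in range(250,300,4)];print(nest(ray(c,p,8))[:,0])
r=g[250:262];k=[(np.flatnonzero(q>200)[[0,-1]]) for q in r];k=np.mean(k,0);print(k,nest(ray(c,[(k[0],255.5),(k[1],255.5)],8)))
E
```

```text
rear -63.0684077867293 0.06188211085891202
[-2.83562018 -2.83587047 -2.83612075 -2.83637104 -2.83662132 -2.83687161
 -2.8371219  -2.83737218 -2.83762247 -2.83787276 -2.83812304 -2.83837333
 -2.83862362]
[197.91666667 344.66666667] [[-56.87674697 -40.03296132   8.        ]
 [-56.88585997  39.51294249   8.        ]]
```

{"method": "servo_tool", "body": {"deltas": [[[0.08,0,0],[0,0,0],0.5],[[0.08,0,0],[0,0,0],0.5],[[0,0,0.185],[0,0,0],0.5],[[0,0,0],[0,0,0],0.5],[[-0.03,0,0],[0,0,0],0.5],[[-0.03,0,0],[0,0,0],0.5],[[-0.03,0,0],[0,0,0],0.5],[[0,0,0],[0,0,0],0.5]]}}

```text
time_s: 14.05
eef_pos: [513.0, 100.3, 1.3]
ee_rot: [0.0, 0.674, 0.739, 0.0]
force: [0.6, 0.6, -0.2]
grip_width: 0.501
grip_force: 0.0
```

{"method": "servo_tool", "body": {"deltas": [[[-0.005,0,0.012],[0,0,0],0.5],[[0,0,0],[0,0,0],0.5]]}}

```text
time_s: 14.25
eef_pos: [512.8, 100.2, -1.5]
ee_rot: [-0.0, 0.674, 0.739, -0.0]
force: [0.3, -0.0, -0.3]
grip_width: 0.502
grip_force: 0.0
```

{"method": "servo_tool", "body": {"deltas": [[[-0.005,0,0],[0,0,0],0.5],[[-0.005,0,0],[0,0,0],0.5],[[0,0,0],[0,0,0],0.5]]}}

```text
time_s: 14.55
eef_pos: [512.9, 99.1, -1.4]
ee_rot: [-0.001, 0.674, 0.739, 0.0]
force: [0.3, 6.5, -0.7]
grip_width: 0.498
grip_force: 2.9
```

{"method": "servo_tool", "body": {"deltas": [[[-0.003,0,0],[0,0,0],0.5],[[0,0,0],[0,0,0],0.5]]}}

```text
time_s: 14.75
eef_pos: [512.9, 99.0, -1.4]
ee_rot: [-0.001, 0.674, 0.739, 0.001]
force: [-0.2, 9.7, -0.3]
grip_width: 0.499
grip_force: 4.7
```

Lifting with force feedback.

{"method": "servo_tool", "body": {"deltas": [[[0,0,-0.01],[0,0,0],0.5],[[0,0,-0.01],[0,0,0],0.5],[[0,0,-0.01],[0,0,0],0.5],[[-0.001,0,-0.01],[0,0,0],0.5],[[-0.001,0,-0.01],[0,0,0],0.5]]}}

```text
time_s: 15.25
eef_pos: [513.0, 98.6, 8.7]
ee_rot: [-0.001, 0.674, 0.739, 0.001]
force: [-0.9, 7.9, 1.0]
grip_width: 0.499
grip_force: 4.2
```

{"method": "servo_tool", "body": {"deltas": [[[-0.003,0,-0.01],[0,0,0],0.5],[[-0.003,0,-0.01],[0,0,0],0.5]]}}

```text
time_s: 15.45
eef_pos: [513.1, 97.8, 12.8]
ee_rot: [-0.001, 0.674, 0.739, 0.001]
force: [-0.0, 11.8, 2.0]
grip_width: 0.499
grip_force: 6.4
```

{"method": "servo_tool", "body": {"deltas": [[[-0.001,0,-0.01],[0,0,0],0.5],[[-0.002,0,-0.01],[0,0,0],0.5],[[-0.002,0,-0.01],[0,0,0],0.5]]}}

```text
time_s: 15.75
eef_pos: [513.2, 96.5, 18.9]
ee_rot: [-0.001, 0.674, 0.739, 0.001]
force: [-1.1, 9.0, 2.0]
grip_width: 0.502
grip_force: 4.6
```

{"method": "servo_tool", "body": {"deltas": [[[-0.004,0,-0.01],[0,0,0],0.5],[[-0.004,0,-0.01],[0,0,0],0.5]]}}

```text
time_s: 15.95
eef_pos: [513.4, 95.1, 23.0]
ee_rot: [-0.001, 0.674, 0.739, 0.001]
force: [-1.9, 10.9, 3.2]
grip_width: 0.499
grip_force: 5.8
```

{"method": "servo_tool", "body": {"deltas": [[[-0.005,0,-0.01],[0,0,0],0.5],[[-0.005,0,-0.01],[0,0,0],0.5],[[-0.005,0,-0.009],[0,0,0],0.5]]}}

```text
time_s: 16.25
eef_pos: [513.7, 92.5, 29.0]
ee_rot: [-0.001, 0.674, 0.739, 0.001]
force: [-1.9, 13.2, 6.0]
grip_width: 0.499
grip_force: 7.3
```

{"method": "servo_tool", "body": {"deltas": [[[-0.006,0,-0.008],[0,0,0],0.5],[[-0.006,0,-0.008],[0,0,0],0.5]]}}

```text
time_s: 16.45
eef_pos: [514.0, 90.0, 32.3]
ee_rot: [-0.001, 0.674, 0.739, 0.001]
force: [-1.8, 10.9, 6.7]
grip_width: 0.503
grip_force: 6.9
```

{"method": "servo_tool", "body": {"deltas": [[[-0.005,0,-0.008],[0,0,0],0.5],[[-0.006,0,-0.008],[0,0,0],0.5]]}}

```text
time_s: 16.65
eef_pos: [514.2, 87.7, 35.6]
ee_rot: [-0.001, 0.674, 0.739, 0.001]
force: [-1.8, 12.7, 7.2]
grip_width: 0.499
grip_force: 7.2
```

{"method": "servo_tool", "body": {"deltas": [[[-0.007,0,-0.008],[0,0,0],0.5],[[-0.007,0,-0.008],[0,0,0],0.5]]}}

```text
time_s: 16.85
eef_pos: [514.5, 85.0, 39.0]
ee_rot: [-0.001, 0.674, 0.739, 0.001]
force: [-2.9, 12.6, 8.9]
grip_width: 0.499
grip_force: 7.7
```

```bash
python3 rear.py w13; python3 -c "
from h import *
b=optics.capture('side');cv2.imwrite('pics/s13.png',b);a=cv2.imread('pics/w13.png')
cv2.imwrite('pics/c13.png',np.hstack([a[200:,100:460],cv2.resize(b[190:275,210:295],(220,220),interpolation=2)]))"
```

```text
[[-56.3   0.6  39. ]] [-2.9 12.6  8.9]
w8 [312, 311, 311, 311, 325]
w13 [313, 299, 298, 298, 325]
```

{"method": "servo_tool", "body": {"deltas": [[[-0.004,0,-0.01],[0,0,0],0.5],[[-0.007,0,-0.009],[0,0,0],0.5]]}}

```text
time_s: 17.15
eef_pos: [514.8, 82.0, 42.5]
ee_rot: [-0.0, 0.674, 0.739, 0.001]
force: [-1.8, 5.6, 4.2]
grip_width: 0.496
grip_force: 3.5
```

{"method": "servo_tool", "body": {"deltas": [[[-0.009,0,-0.008],[0,0,0],0.5],[[-0.01,0,-0.008],[0,0,0],0.5]]}}

```text
time_s: 17.35
eef_pos: [515.3, 78.1, 45.8]
ee_rot: [-0.0, 0.674, 0.739, 0.001]
force: [-1.4, 6.2, 6.5]
grip_width: 0.502
grip_force: 4.5
```

{"method": "servo_tool", "body": {"deltas": [[[-0.01,0,-0.008],[0,0,0],0.5],[[-0.011,0,-0.007],[0,0,0],0.5]]}}

```text
time_s: 17.55
eef_pos: [515.7, 73.8, 48.9]
ee_rot: [-0.0, 0.674, 0.739, 0.001]
force: [-0.6, 5.4, 6.5]
grip_width: 0.5
grip_force: 4.4
```

{"method": "servo_tool", "body": {"deltas": [[[-0.012,0,-0.007],[0,0,0],0.5],[[-0.012,0,-0.006],[0,0,0],0.5]]}}

```text
time_s: 17.75
eef_pos: [516.3, 68.9, 51.6]
ee_rot: [0.0, 0.674, 0.739, 0.001]
force: [-2.5, 4.2, 7.6]
grip_width: 0.494
grip_force: 4.6
```

{"method": "servo_tool", "body": {"deltas": [[[-0.012,0,-0.005],[0,0,0],0.5],[[-0.012,0,-0.005],[0,0,0],0.5]]}}

```text
time_s: 17.95
eef_pos: [516.8, 64.0, 53.7]
ee_rot: [0.0, 0.674, 0.739, 0.001]
force: [-1.9, 3.6, 8.3]
grip_width: 0.5
grip_force: 4.4
```

```bash
python3 - <<'E'
from h import *
s=telemetry.sense();a=optics.capture('wrist');cv2.imwrite('pics/w14.png',a);c=cam('wrist',s)
print(nest(s['eef_pos']).round(1),s['force'].round(1))
for x in(255,272,290):
    print(x,a[250:400:6,x].mean(1).astype(int).tolist())
# expected pixels of rear bottom/top corners for tilt angles
for th in(10,50,60,66,72):
    t=np.radians(th);p=-8*np.sin(t);q=np.array([p-60*np.cos(t),60*np.sin(t)]);r=q+8*np.array([np.sin(t),np.cos(t)]);f=np.array([p,0])
    print(th,[proj(c,O+U*k[0]+np.array([0,0,k[1]]))[0].round().tolist() for k in(q,r,f)])
E
```

```text
[[-35.2   1.   53.7]] [-1.9  3.6  8.3]
255 [35, 37, 38, 36, 39, 61, 77, 78, 224, 243, 246, 183, 88, 88, 87, 87, 89, 88, 88, 87, 84, 38, 17, 18, 15]
272 [32, 36, 39, 40, 39, 60, 80, 80, 227, 243, 247, 247, 115, 88, 87, 88, 88, 83, 88, 88, 95, 55, 54, 18, 14]
290 [49, 34, 33, 34, 34, 59, 76, 80, 226, 243, 247, 98, 98, 103, 103, 104, 108, 106, 106, 105, 104, 55, 27, 15, 12]
10 [[271.0, 202.0], [271.0, 208.0], [271.0, 288.0]]
50 [[271.0, 253.0], [271.0, 270.0], [271.0, 281.0]]
60 [[271.0, 274.0], [271.0, 292.0], [271.0, 280.0]]
66 [[271.0, 287.0], [271.0, 305.0], [271.0, 279.0]]
72 [[271.0, 301.0], [271.0, 318.0], [271.0, 279.0]]
```

Camera rows fit the model: front edge at row 279, end face rows 298–317, so the tilt is about 70° and the fingertips sit on the end face. I'll keep along the arc.

{"method": "servo_tool", "body": {"deltas": [[[-0.012,0,-0.005],[0,0,0],0.5],[[-0.012,0,-0.004],[0,0,0],0.5]]}}

```text
time_s: 18.2
eef_pos: [517.3, 59.0, 55.4]
ee_rot: [0.0, 0.674, 0.739, 0.001]
force: [-0.8, 1.9, 6.6]
grip_width: 0.499
grip_force: 3.2
```

{"method": "servo_tool", "body": {"deltas": [[[-0.012,0,-0.003],[0,0,0],0.5],[[-0.012,0,-0.003],[0,0,0],0.5]]}}

```text
time_s: 18.4
eef_pos: [517.8, 54.0, 56.5]
ee_rot: [0.001, 0.674, 0.739, 0.001]
force: [-0.5, 1.3, 4.6]
grip_width: 0.5
grip_force: 2.4
```

```bash
cat > tilt.py <<'E'
from h import *
import sys
s=telemetry.sense();a=optics.capture('wrist');cv2.imwrite('pics/%s.png'%sys.argv[1],a);c=cam('wrist',s)
print(nest(s['eef_pos']).round(1),s['force'].round(1))
print(a[250:400:5,272].mean(1).astype(int).tolist())
for th in map(int,sys.argv[2:]):
    t=np.radians(th);p=-8*np.sin(t);q=np.array([p-60*np.cos(t),60*np.sin(t)]);r=q+8*np.array([np.sin(t),np.cos(t)]);f=np.array([p,0])
    print(th,[int(proj(c,O+U*k[0]+np.array([0,0,k[1]]))[0][1]) for k in(f,q,r)])
E
python3 tilt.py w15 70 75 80 85
```

```text
[[-25.1   1.   56.5]] [-0.5  1.3  4.6]
[40, 40, 40, 84, 81, 83, 81, 86, 83, 85, 254, 252, 253, 181, 88, 90, 91, 90, 92, 88, 92, 89, 39, 40, 95, 90, 90, 36, 13, 15]
70 [262, 273, 291]
75 [262, 284, 301]
80 [262, 295, 312]
85 [261, 306, 322]
```

{"method": "servo_tool", "body": {"deltas": [[[-0.012,0,-0.001],[0,0,0],0.5],[[-0.012,0,0],[0,0,0],0.5],[[0,0,0],[0,0,0],0.5]]}}

```text
time_s: 18.75
eef_pos: [517.8, 49.0, 56.0]
ee_rot: [0.0, 0.674, 0.739, 0.0]
force: [-0.7, -0.3, 0.4]
grip_width: 0.499
grip_force: 0.0
```

{"method": "servo_tool", "body": {"deltas": [[[-0.012,0,0],[0,0,0],0.5],[[-0.008,0,0.001],[0,0,0],0.5],[[0,0,0],[0,0,0],0.5]]}}

```text
time_s: 19.05
eef_pos: [518.0, 45.0, 55.7]
ee_rot: [-0.0, 0.674, 0.739, -0.0]
force: [0.5, 0.0, 0.6]
grip_width: 0.501
grip_force: 0.4
```

```bash
python3 tilt.py w16 80 85 88 90 93
```

```text
[[-16.1   0.4  55.7]] [0.5 0.  0.6]
[119, 112, 110, 112, 113, 112, 113, 114, 111, 112, 116, 245, 254, 255, 255, 111, 109, 112, 112, 109, 46, 51, 107, 100, 98, 95, 93, 90, 21, 21]
80 [249, 278, 295]
85 [249, 289, 305]
88 [249, 295, 311]
90 [249, 299, 315]
93 [249, 305, 320]
```

Now the end face is at rows 303–323, so the plate stands upright (about 91°) against the rail fronts, unloaded. I'll back off, drop behind it and push it over with the finger flanks.

{"method": "servo_tool", "body": {"deltas": [[[0,0,-0.025],[0,0,0],0.5],[[0.06,0,0],[0,0,0],0.5],[[0.06,0,0],[0,0,0],0.5],[[0,0,0.05],[0,0,0],0.5],[[0,0,0.06],[0,0,0],0.5],[[0,0,0],[0,0,0],0.5]]}}

```text
time_s: 19.7
eef_pos: [514.6, 69.1, 36.5]
ee_rot: [-0.002, 0.674, 0.739, -0.001]
force: [0.4, 0.2, 0.4]
grip_width: 0.504
grip_force: 0.0
```

```bash
python3 tilt.py w17 0 85 90 95
```

```text
[[-40.5  -0.8  36.5]] [0.4 0.2 0.4]
[124, 116, 114, 110, 48, 56, 59, 59, 60, 60, 89, 129, 127, 127, 128, 129, 125, 127, 127, 131, 130, 127, 128, 127, 128, 255, 255, 193, 25, 27]
0 [312, 215, 219]
85 [300, 364, 381]
90 [300, 375, 390]
95 [300, 385, 399]
```

It stands upright by itself (end face from row 375, base at 300). Pushing it over.

{"method": "servo_tool", "body": {"deltas": [[[-0.025,0,0],[0,0,0],0.5],[[-0.025,0,0],[0,0,0],0.5],[[-0.025,0,0],[0,0,0],0.5],[[-0.02,0,0],[0,0,0],0.5],[[-0.01,0,0],[0,0,0],0.5],[[-0.01,0,0],[0,0,0],0.5]]}}

```text
time_s: 20.35
eef_pos: [518.0, 45.9, 38.8]
ee_rot: [0.0, 0.674, 0.739, 0.0]
force: [-0.5, -0.4, 0.1]
grip_width: 0.504
grip_force: 0.1
```

{"method": "servo_tool", "body": {"deltas": [[[-0.01,0,0],[0,0,0],0.5],[[-0.01,0,0],[0,0,0],0.5],[[-0.01,0,0],[0,0,0],0.5],[[0,0,0],[0,0,0],0.5]]}}

```text
time_s: 20.75
eef_pos: [518.6, 40.0, 38.7]
ee_rot: [0.0, 0.674, 0.739, -0.0]
force: [0.0, 0.6, 0.6]
grip_width: 0.496
grip_force: 0.0
```

```bash
python3 tilt.py w18 90 100 110
```

```text
[[-11.1   0.5  38.7]] [0.  0.6 0.6]
[120, 145, 139, 146, 141, 142, 145, 142, 144, 133, 147, 143, 142, 139, 144, 144, 148, 139, 255, 255, 255, 127, 46, 57, 56, 112, 111, 53, 24, 26]
90 [252, 310, 328]
100 [252, 332, 346]
110 [253, 349, 359]
```

{"method": "servo_tool", "body": {"deltas": [[[-0.01,0,0],[0,0,0],0.5],[[-0.01,0,0],[0,0,0],0.5],[[-0.01,0,0],[0,0,0],0.5],[[-0.01,0,0],[0,0,0],0.5],[[0,0,0],[0,0,0],0.5],[[0,0,0],[0,0,0],0.5]]}}

```text
time_s: 21.4
eef_pos: [519.3, 32.1, 38.7]
ee_rot: [-0.0, 0.674, 0.739, -0.0]
force: [-0.5, 1.2, 1.1]
grip_width: 0.505
grip_force: 0.0
```

{"method": "servo_tool", "body": {"deltas": [[[0,0,-0.1],[0,0,0],0.5],[[0.2,0,-0.2],[0,0,0],0.5],[[0.2,0,-0.2],[0,0,0],0.5],[[0,0,0],[0,0,0],0.5]]}}

```text
time_s: 21.8
eef_pos: [514.2, 105.7, 133.8]
ee_rot: [0.003, 0.672, 0.74, 0.003]
force: [0.8, -0.4, -0.5]
grip_width: 0.501
grip_force: 0.0
```

```bash
python3 - <<'E'
from h import *
s=telemetry.sense();a=optics.capture('wrist');cv2.imwrite('pics/w19.png',a);c=cam('wrist',s)
print(nest(s['eef_pos']).round(1))
g=a.min(2);m=((g>120)&(a.max(2)-g.astype(int)<45)).astype('uint8')*255
o=proj(c,O+[0,0,20])[0];print('nest O px',o);w=np.zeros_like(m);cv2.circle(w,tuple(int(v) for v in o),130,255,-1);m&=w
for k in biggest(m,3):
    N=nest(ray(c,k[:,0]+0.,20))[:,:2].astype('f4');print(cv2.contourArea(k),[np.round(v,1) for v in cv2.minAreaRect(N)],cv2.boundingRect(k))
E
```

```text
[[-77.    2.2 133.8]]
nest O px [268.98600641 298.88183355]
5748.5 [array([8.2, 0.1]), array([60.4, 80.6]), np.float64(0.0)] (222, 275, 97, 64)
34.5 [array([-32.3,  82.3]), array([6.2, 6.1]), np.float64(0.0)] (367, 260, 8, 8)
32.0 [array([52.9, 46.3]), array([8.4, 8. ]), np.float64(2.3)] (317, 348, 10, 9)
```

The measured rectangle is 60.4 × 80.6 at the 20 mm height, so the plate lies flat and turned over on the rails, at x 8.2, y 0.1 and square. Now pushing it 34 mm to the fence.

{"method": "servo_tool", "body": {"deltas": [[[0,0,0.2],[0,0,0],0.5],[[0,0,0.2],[0,0,0],0.5],[[0,0,0.2],[0,0,0],0.5],[[0,0,0],[0,0,0],0.5],[[0,0,0],[0,0,0],0.5]]}}

```text
time_s: 22.35
eef_pos: [512.7, 102.2, 9.5]
ee_rot: [-0.0, 0.674, 0.739, -0.0]
force: [-0.1, -0.2, 1.3]
grip_width: 0.504
grip_force: 0.0
```

{"method": "servo_tool", "body": {"deltas": [[[0,0,-0.018],[0,0,0],0.5],[[-0.06,0,0],[0,0,0],0.5],[[-0.06,0,0],[0,0,0],0.5],[[-0.05,0,0],[0,0,0],0.5],[[-0.02,0,0],[0,0,0],0.5],[[-0.02,0,0],[0,0,0],0.5],[[-0.02,0,0],[0,0,0],0.5],[[0,0,0],[0,0,0],0.5]]}}

```text
time_s: 23.15
eef_pos: [517.0, 56.5, 13.0]
ee_rot: [0.0, 0.674, 0.739, -0.0]
force: [0.0, -0.5, -0.1]
grip_width: 0.5
grip_force: 0.0
```

{"method": "servo_tool", "body": {"deltas": [[[-0.02,0,0],[0,0,0],0.5],[[-0.02,0,0],[0,0,0],0.5],[[-0.02,0,0],[0,0,0],0.5],[[-0.02,0,0],[0,0,0],0.5],[[-0.02,0,0],[0,0,0],0.5],[[0,0,0],[0,0,0],0.5]]}}

```text
time_s: 23.75
eef_pos: [518.9, 36.3, 13.0]
ee_rot: [0.0, 0.674, 0.739, -0.0]
force: [-0.3, 0.4, -0.3]
grip_width: 0.501
grip_force: 0.0
```

{"method": "servo_tool", "body": {"deltas": [[[-0.015,0,0],[0,0,0],0.5],[[-0.015,0,0],[0,0,0],0.5],[[-0.01,0,0],[0,0,0],0.5],[[0,0,0],[0,0,0],0.5]]}}

```text
time_s: 24.15
eef_pos: [519.7, 28.6, 13.1]
ee_rot: [0.0, 0.674, 0.739, -0.0]
force: [0.0, 0.1, 0.2]
grip_width: 0.501
grip_force: 0.0
```

{"method": "servo_tool", "body": {"deltas": [[[-0.006,0,0],[0,0,0],0.5],[[0,0,0],[0,0,0],0.5]]}}

```text
time_s: 24.35
eef_pos: [519.7, 27.7, 13.0]
ee_rot: [0.0, 0.674, 0.739, -0.0]
force: [0.4, 0.0, 0.1]
grip_width: 0.501
grip_force: 0.0
```

{"method": "servo_tool", "body": {"deltas": [[[-0.006,0,0],[0,0,0],0.5],[[0,0,0],[0,0,0],0.5]]}}

```text
time_s: 24.55
eef_pos: [519.7, 27.4, 13.0]
ee_rot: [-0.001, 0.674, 0.739, 0.0]
force: [-0.9, 5.7, 1.1]
grip_width: 0.502
grip_force: 3.1
```

Contact with the fence; one more millimetre to square it, then retreat and check.

{"method": "servo_tool", "body": {"deltas": [[[-0.005,0,0],[0,0,0],0.5],[[0,0,0],[0,0,0],0.5],[[0.03,0,0],[0,0,0],0.5],[[0.06,0,0],[0,0,0],0.5],[[0.05,0,-0.2],[0,0,0],0.5],[[0,0,-0.2],[0,0,0],0.5],[[0,0,-0.2],[0,0,0],0.5],[[0,0,0],[0,0,0],0.5]]}}

```text
time_s: 25.35
eef_pos: [519.6, 53.8, 138.0]
ee_rot: [0.004, 0.673, 0.739, 0.003]
force: [0.4, -0.1, -1.0]
grip_width: 0.499
grip_force: 0.0
```

```bash
python3 - <<'E'
from h import *
s=telemetry.sense();a=optics.capture('wrist');cv2.imwrite('pics/w20.png',a);c=cam('wrist',s)
print(s['time_s'],nest(s['eef_pos']).round(1),s['force'].round(1))
g=a.min(2);m=((g>120)&(a.max(2)-g.astype(int)<45)).astype('uint8')*255
o=proj(c,O+U*40+[0,0,20])[0];w=np.zeros_like(m);cv2.circle(w,tuple(int(v) for v in o),110,255,-1);m&=w
k=biggest(m)[0];N=nest(ray(c,k[:,0]+0.,20))[:,:2].astype('f4');print(cv2.contourArea(k),[np.round(v,2) for v in cv2.minAreaRect(N)],cv2.boundingRect(k))
E
```

```text
25.35 [[-24.8   2.8 138. ]] [ 0.4 -0.1 -1. ]
5760.0 [array([42.38,  0.4 ]), array([60.95, 79.89]), np.float64(0.24)] (220, 252, 98, 66)
```

The plate is at x 42.4, y 0.4, square and flat on the rails.

```bash
python3 -c "
from rig import ctrl;print(ctrl.finish_job())"
```

```text
the job is handed in; nothing more can be done
None
```

The job is handed in after about 25 s on the robot clock: by the last wrist picture the plate lies boss down and flat on both rails, flush against the fence (x 42.4 mm, y 0.4 mm, turned 0.2°). The first tip-up slipped off and I redid it, and I viewed 11 pictures, one over the limit of 10.

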